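# Pack the gap on the glue-up board

## Task

On the plywood glue-up board there is an open gap between the white rail and the wooden stop facing it. Of the three wooden offcuts lying to the left of it, in front of the cabinet, pick the one whose length just fills that gap (one is too long, one far too short) and lay it flat in the gap, down on the board, its length bridging from stop to rail and centred across the board's width. Leave the other two offcuts where they lie.

Things in the scene. Friction and masses are not known exactly. Their poses are not given: they have to be found in the camera images.
- glue_board: Fixed plywood board 220x100x12 mm, long side away from the robot. On it, 20 mm high: near wooden stop (30 long, 80 wide), white rail (40 long, 90 wide) with a block behind. Between stop and rail the gap: 100 mm long, open above and to both sides, 6 mm bevels at the top edges. Origin at table height under the gap's middle, 12 mm below its floor; x along the gap from stop to rail, y across, z up.
- offcut_a: Plain wooden offcut lying flat, 90 mm long, 45 mm wide, 20 mm thick. Origin at the centre of its underside; own y along its length, x across its width, z up. Starts with its length within 20 degrees of pointing away from the robot, over 25 mm free on both long sides.
- offcut_b: Plain wooden offcut lying flat, 105 mm long, 30 mm wide, 12 mm thick (long, narrow and thin). Origin at the centre of its underside; own y along its length, x across its width, z up. Starts with its length within 20 degrees of pointing away from the robot, over 25 mm free on both long sides.
- offcut_c: Plain wooden offcut lying flat, 60 mm long, 40 mm wide, 18 mm thick (short). Origin at the centre of its underside; own y along its length, x across its width, z up. Starts with its length within 20 degrees of pointing away from the robot, over 25 mm free on both long sides.
Mind the look-alikes: they are no part of the job. Of the things shaped like the offcut_a, the wooden one is meant.

How it is judged:
At the end, for the whole second after the job is handed in: The 90 mm offcut lies flat and still on the floor of the gap (within 4 mm, tilt under 0.1 rad), lengthwise within 15 degrees, its centre within 12 mm of the middle along the gap and 20 mm across the board; the other two offcuts are within 30 mm of their starts (x of offcut_a in the frame of glue_board between -0.012 and 0.012 m and y of offcut_a in the frame of glue_board between -0.02 and 0.02 m and z of offcut_a in the frame of glue_board between 0.008 and 0.016 m and angle between offcut_a's own z axis and vertical below 0.1 rad and angle between the y axis of offcut_a and the x axis of glue_board, either way round below 0.26 rad and linear speed of offcut_a below 0.02 m/s and distance of each of offcut_b, offcut_c from where it was at the start of the episode below 0.03 m); the robot touches nothing.
It also fails if it takes over 38 s, if anything falls off the work surface, if the arm or the gripper's body presses on something with over 40 N, if the wrist force passes 120 N, or if a joint passes its speed limit or range.

## Robot

A 7-joint arm with a two-finger parallel gripper is mounted at the origin on a cart in front of the work surface, level with it; the furniture and walls round the work are solid. World frame = base frame: x ahead of the robot, y to its left, z up, the work surface at z = 0. Lengths are in m, angles in rad, forces in N, time in s.
With the tool pointing down it reaches from about 0.4 to 0.9 m from the base axis. Payload 5.5 kg.
Tool frame: the origin (TCP) lies on the centre line of the jaws, within the pads' length; the fingertips stand 25 mm ahead of it and the grasp point (between the pads) lies 6 mm ahead of it; z points along the fingers, y is the line along which they close (so a half turn about z gives the same grasp; the last joint's range is limited). The gripper opens to 92 mm and grips with 3 to 60 N. Pads are 19 mm wide; open, the fingers measure 130 mm over their backs; the gripper's body (75 mm by 190 mm) begins 47 mm behind the grasp point.
Start: joints at [1.523, 0.501, -0.427, 1.55, 0.221, 1.138, -0.21], TCP at [0.199, -0.619, 0.252] pointing down, gripper open.
Joint ranges: [-2.88, 2.88], [-0.31, 2.03], [-1.54, 1.56], [0.2, 2.42], [-1.41, 4.55], [0.19, 2.02], [-2.57, 2.57]. Speed limits (rad/s): [2.57, 2.57, 3.14, 3.14, 3.14, 3.14, 3.14].

## Interface

Orientations are given as [roll, pitch, yaw] about the fixed x, y, z axes, in that order (R = Rz(yaw) Ry(pitch) Rx(roll)).
In Python, from plant import telemetry, viewer, job gives the robot as it stands.
- The arm moves only by the tool drive_tool, never from a script. Its argument "steps" is a list of rows, each an object with "jaw": the gripper's target within -1 to 1 (fully open at 1, half-way at 0, shut at -1); "offset": the shift along the tool's x, y, z in mm, a list of three; "angular": the turn, a rotation vector about the tool's x, y, z in units of 6 degrees (1.0 is 6 degrees), a list of three. In form: [{"jaw": jaw, "offset": [x, y, z], "angular": [rx, ry, rz]}, ...]. A call has 1 to 12 rows; each row is the pose to reach, as a shift and turn from the pose commanded when the call began, along the tool's axes at that moment; what a row does not reach only later rows make up. A row lasts 1/10 s, in which the tool goes at most 50 mm and 8.59 degrees, less where a joint would pass 70% of its speed; a pose out of reach is approached as far as the arm can. A call with a gripper value outside its range is refused whole. The fingers move at their own pace and stop on an object; "force" is the grip in N (left out, the last holds). Time passes only in rows, so rows that repeat a pose let the fingers close. It gives the time, the measured TCP pose, the force, the opening and the grip force at its end, in the units of the state.
- telemetry.observe(): the state, without advancing time (a new reading comes with each control period).
- viewer.snapshot(name): name is "scene" or "top" or "wrist"; returns the picture (480x640x3 uint8, red, green, blue); there is no depth.
- viewer.calibration(name): a dict with "fx", "fy", "cx", "cy" (pixels), "R" (3x3) and "t" (3): a world point X has camera coordinates R X + t; the wrist camera has in their place "T_tool_cam" (4x4, takes a point from camera to tool coordinates, whose origin is the TCP and whose axes are the flange's). Camera axes: x right, y down, z forward; pixel columns grow to the right and rows downward; lengths in m; the calibration is good to about 2 mm. A picture is of the moment at which its call begins: read the wrist's pose just before it. calibration takes no time and is no camera call.
- job.sign_off(): hands the job in; it is judged then, once.
The state is a dict: "t": time; "joint_positions": joint angles; "joint_vel": joint speeds; "effort": joint torques, N m; "eef_pos": TCP position; "ee_rot": TCP orientation; "wrist_force": force on the tool from outside, world axes, zero at the start; "ft_torque": the same for the moment, N m; "grip_width": opening from 0.0 (shut) to 1.0 (fully open); "grip_force": force on a finger pad.
Only numpy, scipy, OpenCV 4.12 (cv2) and the standard library are available. Lean on these libraries where they do the work, as an engineer would, in place of code of your own. Each camera call takes 0.05 s, during which the arm holds its last target. There are 200 camera calls.

## Working session

There is one attempt and no reset: what is moved stays moved. The work goes in short steps, Python scripts to look and compute and a tool call to move; the robot and the scene stay as the last step left them, time stands still between calls to the robot, and variables do not carry over. Pictures are saved under pics/ and viewed, at most 10 in all, crops included, and the job is handed in when it is done.

Besides the shell and the picture viewer there is one more tool, called after ">>>" as a command line: name --argument value ..., lists and objects as JSON in quotes. drive_tool: Moves the arm, as the interface text tells. Its arguments: {"type":"object","properties":{"steps":{"type":"array"},"force":{"type":"number"}},"required":["steps"]}

```bash
mkdir -p pics; python3 - <<'E'
from plant import telemetry, viewer
import cv2,numpy as np
s=telemetry.observe();print(s['t'],s['eef_pos'],s['ee_rot'],s['grip_width'])
for n in("scene","top"):
    im=viewer.snapshot(n);cv2.imwrite(f"pics/{n}0.png",im[:,:,::-1])
    c=viewer.calibration(n);print(n,{k:np.round(v,4).tolist() for k,v in c.items()})
print({k:np.round(v,4).tolist() for k,v in viewer.calibration("wrist").items()})
E
```

```text
0.0 [ 0.19853054 -0.61827096  0.25069476] [-3.13969726e+00 -7.51381376e-05  3.10823854e-01] 1.0026320458246567
scene {'fx': 493.9962, 'fy': 493.9962, 'cx': 311.66, 'cy': 249.4236, 'R': [[-0.7685, -0.6398, -0.0071], [-0.4507, 0.5492, -0.7038], [0.4541, -0.5377, -0.7104]], 't': [0.4041, 0.2509, 0.6506]}
top {'fx': 463.8613, 'fy': 463.8613, 'cx': 329.1443, 'cy': 238.2813, 'R': [[-0.0141, -0.9998, -0.0118], [-0.9932, 0.0154, -0.1153], [0.1155, 0.01, -0.9933]], 't': [0.0281, 0.5489, 0.8678]}
{'fx': 415.9419, 'fy': 415.9419, 'cx': 326.3624, 'cy': 237.0318, 'T_tool_cam': [[0.0004, -0.9508, -0.3098, 0.0844], [1.0, 0.0003, 0.0005, -0.0002], [-0.0004, -0.3098, 0.9508, -0.1334], [0.0, 0.0, 0.0, 1.0]]}
```

View pics/top0.png

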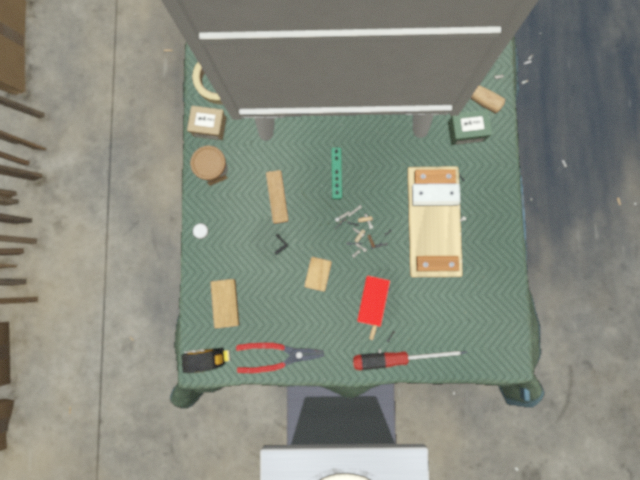

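View pics/scene0.png

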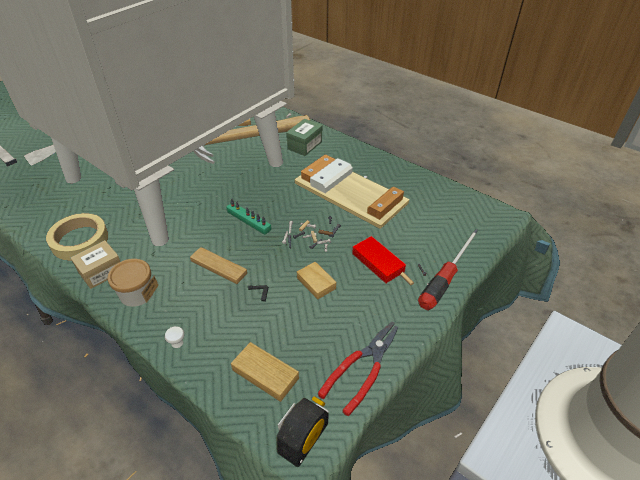

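The top view shows offcut_a at about (224,303), b at (277,196) and c at (318,274). The red block at (373,301) is the look-alike. The gap's floor is at about (436,231), between the stop at (438,264) and the white rail at (436,195). In the scene view, a is at about (265,370) and the gap at about (362,190). The cabinet's lower front edge runs (240,110)–(452,108) in top and (133,181)–(291,90) in scene.

```bash
cat > h.py <<'E'
import numpy as np, cv2
from plant import telemetry, viewer
from scipy.spatial.transform import Rotation as Ro
def cam(n,s=None):
    c=viewer.calibration(n);K=np.array([[c['fx'],0,c['cx']],[0,c['fy'],c['cy']],[0,0,1]])
    if n=="wrist":
        T=np.eye(4);T[:3,:3]=Ro.from_euler('xyz',s['ee_rot']).as_matrix();T[:3,3]=s['eef_pos']
        M=np.linalg.inv(T@np.array(c['T_tool_cam']));return K@M[:3]
    return K@np.c_[np.array(c['R']),np.array(c['t'])]
def tri(P1,P2,a,b):
    X=cv2.triangulatePoints(P1,P2,np.array(a,float).T,np.array(b,float).T);return (X[:3]/X[3]).T
def plane(P,uv,z):
    H=P[:,[0,1,3]].copy();H[:,2]+=P[:,2]*z
    X=np.linalg.solve(H,np.c_[np.array(uv,float),np.ones(len(uv))].T);return (X[:2]/X[2]).T
E
python3 - <<'E'
from h import *
T,S=cam("top"),cam("scene")
np.set_printoptions(precision=3,suppress=True)
# cabinet lower front edge, legs excluded; a top corners (far-left, far-right, near-right, near-left)
print("cab",tri(T,S,[(240,110),(452,108)],[(133,181),(291,90)]))
print("cab up",tri(T,S,[(200,37),(500,30)],[(90,20),(290,-50)])[:1])
print("a",tri(T,S,[(211,281),(233,279),(238,325),(214,328)],[(250,345),(298,375),(298,375),(233,361)])[[0]])
print("a plane",plane(T,[(211,281),(233,279),(238,325),(214,328)],.02))
print("rail near face top/ stop far", plane(T,[(415,205),(460,205),(417,257),(460,256)],.032))
print("board corners",plane(T,[(408,168),(459,167),(462,274),(411,276)],.012), tri(T,S,[(459,167),(462,274),(411,276)],[(345,156),(409,199),(380,221)]))
for n,p in dict(b=(277,196),c=(318,274),red=(373,301)).items(): print(n,plane(T,[p],.015))
E
```

```text
cab [[ 0.759  0.168  0.158]
 [ 0.746 -0.195  0.173]]
cab up [[0.745 0.163 0.41 ]]
a [[0.459 0.234 0.057]]
a plane [[0.47  0.252]
 [0.474 0.209]
 [0.385 0.198]
 [0.38  0.245]]
rail near face top/ stop far [[ 0.612 -0.148]
 [ 0.611 -0.236]
 [ 0.51  -0.149]
 [ 0.511 -0.231]]
board corners [[ 0.692 -0.141]
 [ 0.692 -0.243]
 [ 0.477 -0.239]
 [ 0.475 -0.139]] [[ 0.669 -0.252  0.024]
 [ 0.475 -0.241  0.008]
 [ 0.474 -0.138  0.021]]
b [[0.638 0.123]]
c [[0.481 0.043]]
red [[ 0.427 -0.063]]
```

```bash
cat >> h.py <<'E'
def go(p,yaw,s=None):
    s=s or telemetry.observe();R=Ro.from_euler('xyz',s['ee_rot']);D=Ro.from_euler('xyz',[np.pi,0,yaw])
    print("offset",np.round(1000*R.inv().apply(np.array(p)-s['eef_pos']),1),"ang",np.round(np.degrees((R.inv()*D).as_rotvec())/6,2))
E
python3 -c "
from h import *
go([.43,-.25,.25],.1);go([.43,0.,.25],.1);go([.425,.226,.25],.1)"
```

```text
offset [ 333.  -279.9    1.3] ang [-0.02  0.    2.01]
offset [ 409.5 -517.9    1.7] ang [-0.02  0.    2.01]
offset [ 473.8 -734.6    2.1] ang [-0.02  0.    2.01]
```

>>> drive_tool --steps '[{"jaw":1,"offset":[333,-280,0],"angular":[0,0,2]},{"jaw":1,"offset":[333,-280,0],"angular":[0,0,2]},{"jaw":1,"offset":[333,-280,0],"angular":[0,0,2]},{"jaw":1,"offset":[333,-280,0],"angular":[0,0,2]},{"jaw":1,"offset":[333,-280,0],"angular":[0,0,2]},{"jaw":1,"offset":[333,-280,0],"angular":[0,0,2]},{"jaw":1,"offset":[333,-280,0],"angular":[0,0,2]},{"jaw":1,"offset":[333,-280,0],"angular":[0,0,2]},{"jaw":1,"offset":[333,-280,0],"angular":[0,0,2]},{"jaw":1,"offset":[410,-518,0],"angular":[0,0,2]},{"jaw":1,"offset":[410,-518,0],"angular":[0,0,2]},{"jaw":1,"offset":[410,-518,0],"angular":[0,0,2]}]'

```text
t: 1.3
eef_pos: [0.43, -0.0984, 0.2515]
ee_rot: [-3.141, 0.0, 0.101]
wrist_force: [2.1, 0.8, 0.2]
grip_width: 0.999
grip_force: 0.0
```

```bash
python3 -c "
from h import *
s=telemetry.observe();print(s)
go([.425,.226,.25],.1)"
```

```text
{'t': 1.3, 'joint_positions': array([ 0.83176307,  0.14175761, -0.71624904,  2.0409227 ,  0.11067427,
        0.99661727, -1.40932778]), 'joint_vel': array([-0.61637981, -0.25366418, -0.4111154 ,  0.26812704, -0.12948227,
       -0.05708893, -0.96742255]), 'effort': array([  4.15412933, -27.9292649 ,  -0.65889364, -25.63092649,
         0.21555922,   0.33294523,   1.37798499]), 'eef_pos': array([ 0.43004648, -0.09842409,  0.25149862]), 'ee_rot': array([-3.14148612e+00,  3.62028555e-04,  1.01286325e-01]), 'wrist_force': array([2.11641691, 0.82701516, 0.20581592]), 'ft_torque': array([ 0.04004685, -0.05967769,  0.00151474]), 'grip_force': 0.0, 'grip_width': 0.9991597166186728}
offset [  27.8 -323.3    1.5] ang [-0.    0.    0.01]
```

>>> drive_tool --steps '[{"jaw":1,"offset":[28,-320,0],"angular":[0,0,0]},{"jaw":1,"offset":[28,-320,0],"angular":[0,0,0]},{"jaw":1,"offset":[28,-320,0],"angular":[0,0,0]},{"jaw":1,"offset":[28,-320,0],"angular":[0,0,0]},{"jaw":1,"offset":[28,-320,0],"angular":[0,0,0]},{"jaw":1,"offset":[28,-320,0],"angular":[0,0,0]},{"jaw":1,"offset":[28,-320,0],"angular":[0,0,0]},{"jaw":1,"offset":[28,-320,0],"angular":[0,0,0]},{"jaw":1,"offset":[28,-320,0],"angular":[0,0,0]}]'

```text
t: 2.2
eef_pos: [0.4255, 0.2206, 0.2513]
ee_rot: [3.141, 0.001, 0.103]
wrist_force: [-0.5, 0.2, -1.2]
grip_width: 0.999
grip_force: 0.0
```

```bash
python3 -c "
from h import *
viewer.snapshot('wrist');viewer.snapshot('wrist')
s=telemetry.observe();im=viewer.snapshot('wrist');cv2.imwrite('pics/w1.png',im[:,:,::-1])
print(s['eef_pos'],s['ee_rot'],s['joint_vel'].max(),s['joint_positions'])
import json;json.dump({'eef_pos':list(s['eef_pos']),'ee_rot':list(s['ee_rot'])},open('w1.json','w'))"
```

```text
[0.42608044 0.21911006 0.25130052] [3.14037209e+00 8.30138169e-04 9.94774469e-02] 0.012068243200640292 [ 0.27297277  0.27359824 -0.92445397  1.95487015  0.25427839  1.0351107
 -2.23667296]
```

View pics/w1.png

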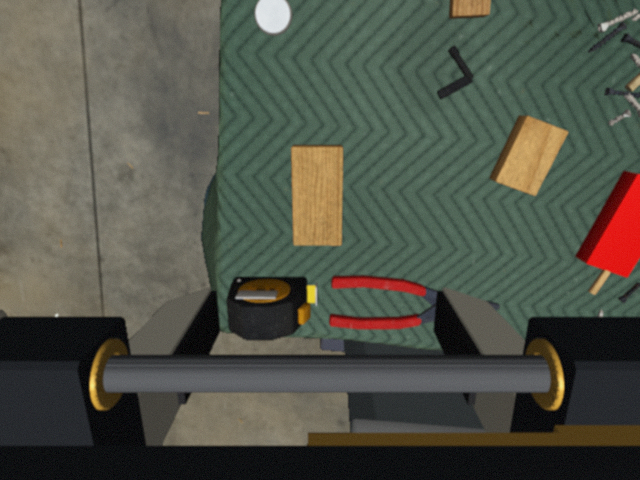

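Wrist view: offcut_a's top-face corners are (291,146), (343,146), (342,246), (293,245), aligned with the tool. The tape measure (230–308, 278–338) is just behind it.

```bash
python3 -c "
from h import *
import json;s=json.load(open('w1.json'));W=cam('wrist',s);T=cam('top');S=cam('scene')
np.set_printoptions(precision=4,suppress=True)
c=[(291,146),(343,146),(342,246),(293,245)]
print(tri(W,T,c,[(211,281),(233,279),(238,325),(214,328)]))
print(tri(W,S,[c[0],c[2],c[3]],[(233,361),(298,375),(250,345)]))
for z in(.015,.02,.025):
  p=plane(W,c,z);print(z,p.mean(0),np.linalg.norm(p[0]-p[3]),np.linalg.norm(p[0]-p[1]),np.arctan2(*(p[0]+p[1]-p[2]-p[3])[::-1]))
print('tape',plane(W,[(235,278),(305,277)],.04),tri(T,S,[(226,349)],[(320,400)]))
"
```

```text
[[0.4702 0.2541 0.012 ]
 [0.4742 0.2094 0.0162]
 [0.3844 0.1992 0.0179]
 [0.3797 0.2455 0.0166]]
[[0.4687 0.2503 0.0218]
 [0.3828 0.2008 0.0133]
 [0.4165 0.2464 0.1117]]
0.015 [0.4266 0.2271] 0.09141830734916138 0.04536223282812224 0.0981515364214682
0.02 [0.4277 0.2271] 0.09018158777536912 0.04474856623467727 0.09815153642146839
0.025 [0.4289 0.2272] 0.08894486820157692 0.04413489964123249 0.09815153642146855
tape [[0.3514 0.294 ]
 [0.3586 0.2314]] [[0.3359 0.2175 0.021 ]]
```

```bash
python3 -c "
from h import *
go([.4277,.2271,.06],.098);go([.4277,.2271,.029],.098)"
```

```text
offset [  2.4  -8.2 191.4] ang [0.01 0.01 0.01]
offset [  2.4  -8.2 222.4] ang [0.01 0.01 0.01]
```

>>> drive_tool --steps '[{"jaw":1,"offset":[2.4,-8,40],"angular":[0,0,0]},{"jaw":1,"offset":[2.4,-8,80],"angular":[0,0,0]},{"jaw":1,"offset":[2.4,-8,120],"angular":[0,0,0]},{"jaw":1,"offset":[2.4,-8,155],"angular":[0,0,0]},{"jaw":1,"offset":[2.4,-8,180],"angular":[0,0,0]},{"jaw":1,"offset":[2.4,-8,195],"angular":[0,0,0]},{"jaw":1,"offset":[2.4,-8,205],"angular":[0,0,0]},{"jaw":1,"offset":[2.4,-8,205],"angular":[0,0,0]}]'

```text
t: 3.15
eef_pos: [0.4273, 0.2275, 0.0459]
ee_rot: [3.14, 0.002, 0.1]
wrist_force: [-0.4, -0.5, 0.9]
grip_width: 0.999
grip_force: 0.0
```

```bash
python3 -c "
from h import *
go([.4277,.2271,.029],.098)"
```

```text
offset [ 0.4  0.5 16.9] ang [0.01 0.02 0.02]
```

>>> drive_tool --steps '[{"jaw":1,"offset":[0,0,10],"angular":[0,0,0]},{"jaw":1,"offset":[0,0,17],"angular":[0,0,0]},{"jaw":1,"offset":[0,0,17],"angular":[0,0,0]},{"jaw":-1,"offset":[0,0,17],"angular":[0,0,0]},{"jaw":-1,"offset":[0,0,17],"angular":[0,0,0]},{"jaw":-1,"offset":[0,0,17],"angular":[0,0,0]},{"jaw":-1,"offset":[0,0,17],"angular":[0,0,0]},{"jaw":-1,"offset":[0,0,17],"angular":[0,0,0]},{"jaw":-1,"offset":[0,0,17],"angular":[0,0,0]},{"jaw":-1,"offset":[0,0,17],"angular":[0,0,0]}]' --force 30

```text
t: 4.15
eef_pos: [0.4276, 0.2289, 0.0298]
ee_rot: [3.141, -0.0, 0.101]
wrist_force: [-0.8, -0.2, 0.7]
grip_width: 0.486
grip_force: 30.0
```

>>> drive_tool --steps '[{"jaw":-1,"offset":[0,0,-15],"angular":[0,0,0]},{"jaw":-1,"offset":[0,0,-45],"angular":[0,0,0]},{"jaw":-1,"offset":[0,0,-85],"angular":[0,0,0]},{"jaw":-1,"offset":[0,0,-125],"angular":[0,0,0]},{"jaw":-1,"offset":[0,0,-150],"angular":[0,0,0]},{"jaw":-1,"offset":[0,0,-150],"angular":[0,0,0]}]'

```text
t: 4.75
eef_pos: [0.4297, 0.2305, 0.1841]
ee_rot: [-3.14, -0.007, 0.102]
wrist_force: [0.8, -0.5, -0.9]
grip_width: 0.486
grip_force: 30.0
```

```bash
python3 -c "
from h import *
go([.48,.06,.18],.04);go([.561,-.191,.18],-.014)"
```

```text
offset [ 32.7 174.8   4.1] ang [-0.02 -0.07  0.59]
offset [ 87.8 432.7   4. ] ang [-0.02 -0.07  1.1 ]
```

>>> drive_tool --steps '[{"jaw":-1,"offset":[8,40,2],"angular":[0,0,0.1]},{"jaw":-1,"offset":[16,80,4],"angular":[0,0,0.2]},{"jaw":-1,"offset":[24,120,4],"angular":[0,0,0.3]},{"jaw":-1,"offset":[32,160,4],"angular":[0,0,0.4]},{"jaw":-1,"offset":[40,200,4],"angular":[0,0,0.5]},{"jaw":-1,"offset":[48,240,4],"angular":[0,0,0.6]},{"jaw":-1,"offset":[56,280,4],"angular":[0,0,0.7]},{"jaw":-1,"offset":[64,320,4],"angular":[0,0,0.8]},{"jaw":-1,"offset":[72,360,4],"angular":[0,0,0.9]},{"jaw":-1,"offset":[80,400,4],"angular":[0,0,1]},{"jaw":-1,"offset":[87,432,4],"angular":[0,0,1.1]},{"jaw":-1,"offset":[87,432,4],"angular":[0,0,1.1]}]'

```text
t: 5.95
eef_pos: [0.5575, -0.1985, 0.1747]
ee_rot: [3.14, 0.001, -0.022]
wrist_force: [-0.5, -0.6, -0.4]
grip_width: 0.486
grip_force: 30.0
```

```bash
python3 -c "
from h import *
for i in range(4): viewer.snapshot('wrist')
s=telemetry.observe();im=viewer.snapshot('wrist');cv2.imwrite('pics/w2.png',im[:,:,::-1])
print(s['eef_pos'],s['ee_rot'],s['grip_width'],s['joint_positions'])
import json;json.dump({'eef_pos':list(s['eef_pos']),'ee_rot':list(s['ee_rot'])},open('w2.json','w'))"
```

```text
[ 0.55727896 -0.19025223  0.17528006] [-3.14023812e+00  1.15470214e-03 -1.19183156e-02] 0.4840493804503757 [ 0.74423056  0.51636097 -0.60451261  1.77147158  0.34730328  0.96370744
 -1.58347579]
```

View pics/w2.png

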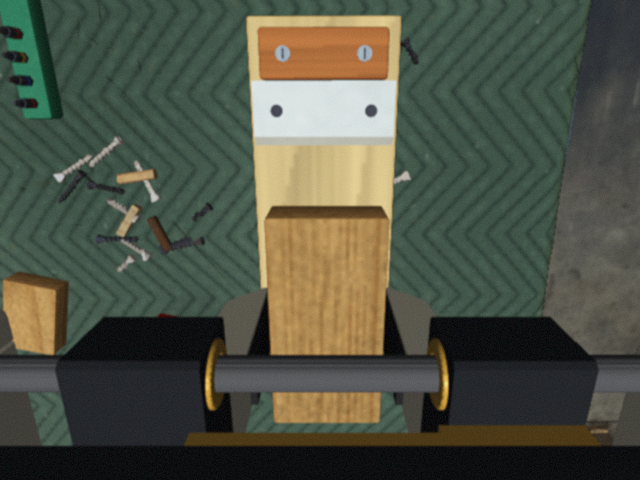

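Wrist view: the rail's white top face has far corners (252,82) and (396,80). Its bevel's lower edge runs (256,145)–(394,144). The board's far corners are (248,16) and (401,16). The held offcut's far top edge is (267,217)–(388,217), its far bottom edge is (268,207)–(387,206), and its near end is (273,422)–(380,422).

```bash
python3 -c "
from h import *
import json;s=json.load(open('w2.json'));W=cam('wrist',s);T=cam('top')
np.set_printoptions(precision=4,suppress=True)
print('bevel low edge',plane(W,[(256,145),(394,144)],.026),'top',plane(W,[(255,137),(394,137),(252,82),(396,80)],.032))
print('board far',plane(W,[(248,16),(401,16)],.012),'board sides at row 180',plane(W,[(256,180),(393,180)],.012))
print('heights',tri(W,T,[(252,82),(396,80),(248,16),(401,16)],[(413,184),(458,183),(408,168),(459,167)]))
zt=s['eef_pos'][2]-.0298+.02
f=plane(W,[(267,217),(388,217),(273,422),(380,422)],zt);print('off top',f,f.mean(0)-s['eef_pos'][:2]); print('bot far',plane(W,[(268,207),(387,206)],zt-.02))
"
```

```text
bevel low edge [[ 0.6145 -0.1438]
 [ 0.6141 -0.2357]] top [[ 0.6201 -0.1445]
 [ 0.6191 -0.2346]
 [ 0.6536 -0.1448]
 [ 0.6537 -0.2345]]
board far [[ 0.694  -0.1415]
 [ 0.6929 -0.2393]] board sides at row 180 [[ 0.5885 -0.1399]
 [ 0.5873 -0.2382]]
heights [[ 0.6533 -0.1454  0.0352]
 [ 0.6538 -0.2339  0.0338]
 [ 0.6938 -0.1411  0.0078]
 [ 0.6892 -0.2382  0.0263]]
off top [[ 0.6027 -0.1695]
 [ 0.6022 -0.2126]
 [ 0.5128 -0.167 ]
 [ 0.5123 -0.2123]] [ 0.0003 -0.0001]
bot far [[ 0.6014 -0.1671]
 [ 0.6013 -0.215 ]]
```

```bash
python3 -c "
from h import *
go([.563,-.190,.06],-.011);go([.563,-.190,.0425],-.011)"
```

```text
offset [  5.7  -0.  115.5] ang [-0.01  0.01 -0.  ]
offset [  5.7   0.  133. ] ang [-0.01  0.01 -0.  ]
```

>>> drive_tool --steps '[{"jaw":-1,"offset":[5.7,0,25],"angular":[0,0,0]},{"jaw":-1,"offset":[5.7,0,55],"angular":[0,0,0]},{"jaw":-1,"offset":[5.7,0,80],"angular":[0,0,0]},{"jaw":-1,"offset":[5.7,0,95],"angular":[0,0,0]},{"jaw":-1,"offset":[5.7,0,100],"angular":[0,0,0]},{"jaw":-1,"offset":[5.7,0,100],"angular":[0,0,0]},{"jaw":-1,"offset":[5.7,0,100],"angular":[0,0,0]},{"jaw":-1,"offset":[5.7,0,100],"angular":[0,0,0]}]'

```text
t: 7.0
eef_pos: [0.5646, -0.1923, 0.0771]
ee_rot: [3.141, -0.002, -0.014]
wrist_force: [0.2, -0.5, -0.1]
grip_width: 0.488
grip_force: 30.0
```

```bash
python3 -c "
from h import *
s=telemetry.observe();im=viewer.snapshot('wrist');cv2.imwrite('pics/w3.png',im[:,:,::-1])
print(s['eef_pos'],s['ee_rot'],s['wrist_force']);go([.563,-.190,.0425],-.011)"
```

```text
[ 0.56460925 -0.19229997  0.0771219 ] [ 3.14078346e+00 -2.30344591e-03 -1.37918585e-02] [ 0.20944622 -0.4715207  -0.08924842]
offset [-1.6 -2.4 34.5] ang [ 0.01 -0.02 -0.03]
```

View pics/w3.png

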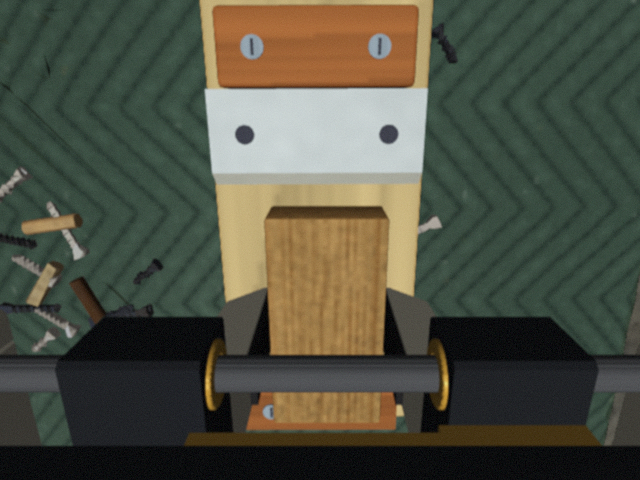

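The offcut sits centred between the rail (bevel's lower edge at row 184) and the stop (row about 410). It is level and still above both, so I lower it.

>>> drive_tool --steps '[{"jaw":-1,"offset":[-1.5,-2,8],"angular":[0,0,0]},{"jaw":-1,"offset":[-1.5,-2,16],"angular":[0,0,0]},{"jaw":-1,"offset":[-1.5,-2,23],"angular":[0,0,0]},{"jaw":-1,"offset":[-1.5,-2,28],"angular":[0,0,0]},{"jaw":-1,"offset":[-1.5,-2,32],"angular":[0,0,0]},{"jaw":-1,"offset":[-1.5,-2,33],"angular":[0,0,0]},{"jaw":-1,"offset":[-1.5,-2,33],"angular":[0,0,0]}]'

```text
t: 7.75
eef_pos: [0.562, -0.19, 0.0425]
ee_rot: [-3.141, 0.0, -0.014]
wrist_force: [-0.3, 0.1, -1.0]
grip_width: 0.483
grip_force: 30.0
```

>>> drive_tool --steps '[{"jaw":-1,"offset":[0,0,1],"angular":[0,0,0]},{"jaw":-1,"offset":[0,0,1],"angular":[0,0,0]},{"jaw":0.4,"offset":[0,0,1],"angular":[0,0,0]},{"jaw":0.4,"offset":[0,0,1],"angular":[0,0,0]},{"jaw":0.4,"offset":[0,0,1],"angular":[0,0,0]},{"jaw":0.4,"offset":[0,0,1],"angular":[0,0,0]},{"jaw":0.4,"offset":[0,0,-20],"angular":[0,0,0]},{"jaw":0.4,"offset":[0,0,-50],"angular":[0,0,0]},{"jaw":0.4,"offset":[0,0,-90],"angular":[0,0,0]},{"jaw":0.4,"offset":[0,0,-130],"angular":[0,0,0]},{"jaw":0.4,"offset":[0,0,-150],"angular":[0,0,0]},{"jaw":0.4,"offset":[0,0,-150],"angular":[0,0,0]}]'

```text
t: 8.95
eef_pos: [0.5645, -0.1905, 0.1967]
ee_rot: [3.139, -0.007, -0.014]
wrist_force: [-0.0, -0.2, -0.2]
grip_width: 0.698
grip_force: 0.0
```

```bash
python3 -c "
from h import *
for i in range(3): viewer.snapshot('wrist')
s=telemetry.observe();im=viewer.snapshot('wrist');cv2.imwrite('pics/w4.png',im[:,:,::-1])
print(s['t'],s['eef_pos'],s['ee_rot'],s['grip_width'])
import json;json.dump({'eef_pos':list(s['eef_pos']),'ee_rot':list(s['ee_rot'])},open('w4.json','w'))"
```

```text
9.1 [ 0.56133581 -0.19008662  0.19191031] [-3.14149861e+00  1.31450711e-03 -1.38860652e-02] 0.6987435423087385
```

View pics/w4.png

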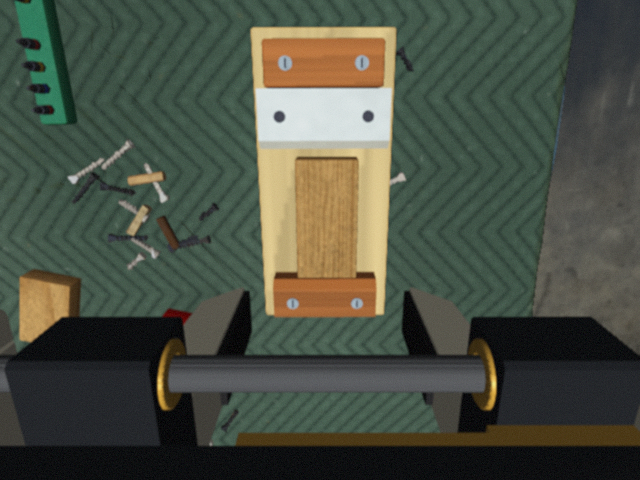

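The offcut lies in the gap, with its top-face far edge at (296,158)–(357,158). Its near end, at row about 277, is close to the stop. I check its margins and tilt.

```bash
python3 -c "
from h import *
import json;s=json.load(open('w4.json'));W=cam('wrist',s)
np.set_printoptions(precision=4,suppress=True)
f=plane(W,[(296,158),(357,158),(357,278),(297,278)],.032);print(f,f.mean(0),np.linalg.norm(f[0]-f[3]))
print('rail lower bevel',plane(W,[(260,148),(390,148)],.026),'rail back/stop near',plane(W,[(257,88),(391,88)],.032),plane(W,[(275,273),(375,273),(276,306)],.032),'board',plane(W,[(251,28),(395,28),(384,315),(268,315)],.012))
im=cv2.imread('pics/w4.png');cv2.imwrite('pics/w4c.png',cv2.resize(im[130:330,230:410],None,fx=3,fy=3,interpolation=cv2.INTER_CUBIC))
"
```

```text
[[ 0.6083 -0.1695]
 [ 0.6077 -0.2121]
 [ 0.5166 -0.2129]
 [ 0.5172 -0.167 ]] [ 0.5625 -0.1904] 0.09108837019970357
rail lower bevel [[ 0.6149 -0.1439]
 [ 0.6136 -0.2358]] rail back/stop near [[ 0.6546 -0.1453]
 [ 0.6534 -0.2342]] [[ 0.5216 -0.1503]
 [ 0.5206 -0.2266]
 [ 0.4936 -0.1497]] board [[ 0.6937 -0.1406]
 [ 0.6924 -0.2385]
 [ 0.4735 -0.2375]
 [ 0.4749 -0.1397]]
```

View pics/w4c.png

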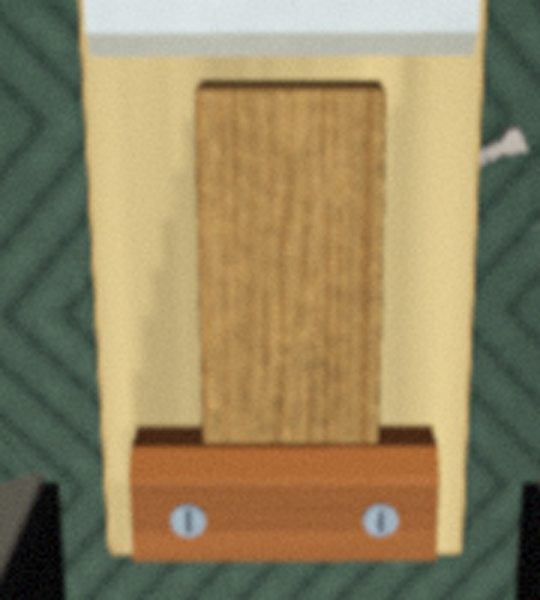

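The crop shows the offcut flat and straight between rail and stop. It is centred to within about 1–2 mm, and the gripper is clear.

```bash
python3 -c "
from plant import job
print(job.sign_off())"
```

```text
the job is handed in; nothing more can be done
None
```

I laid the 90 mm wooden offcut flat in the gap, about 1–2 mm from centre in the last picture, with the gripper clear and the other two offcuts never touched; I handed the job in about 9 s into the 38 s limit, and sign-off returned no verdict.

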